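Latch the vial carriage at its reading position and start the reading

TASK

Push the vial reader's spring-loaded carriage by its upright thumb plate with your fingertips, beyond its catch, then back off so that it springs back and latches against the stop pin at its middle (reading) position. Once it is latched, press the large round key on the key box down and let go. Nothing is to be lifted: leave the small key alone, keep the two vials standing in their wells and do not knock or shift the other things on the bench.

Things in the scene. Friction and masses are not known exactly. Their poses are not given: they have to be found in the camera images.
- carriage (a joint): Carriage travel (m) along the reader's +x: 0 = rest, 0.040 = latched, 0.060 = end stop. The spring pushes back with 4 N at 0, 7.6 N at 0.060; a damper adds 25 N per m/s, depressing the stop pin up to 4 N between 0.010 and 0.040. Pushed beyond 0.044 (best 0.050 to 0.058) its tooth has passed the pin; let go, it returns by itself to 0.040 and stays. Let go before that, it returns to 0.
- thumb_plate (a point): Top centre of the face to push of the carriage's steel thumb plate; moves with it. Plate upright, 50 mm wide (y), 8 mm thick (towards +x), top edge 107 mm above the bench, face 65 mm high. Site x axis: level, the direction to push; z up. On the face's -x side only the reader's 30 mm high base. From 26 mm beyond the face two wells in line along x hold a vial each, tops at 92 mm.
- reader: White vial reader fixed to the bench. Origin: centre of underside; x axis = direction in which the carriage is pushed, away from the robot within 25 degrees. Base x -115 to +100 mm, 90 mm wide, 30 mm high; end wall 60 mm high at x +85 to +100; reading head, block 86 mm high, x -35 to +65, y +50 to +95; stop pin block 30 mm high, x -26 to +6, y -43 to -77.
- pin_top (a point): Rounded top of the dark steel stop pin, 10 mm in diameter, upright and spring-loaded, 50 mm above the bench, on the reader's -y side. The ramped tooth on the carriage's side arm presses it down on the way out and is caught by it on the way back. Pressing it down would free the carriage.
- vial_near: Loose amber glass vial with white cap, 24 mm in diameter, 45 mm high, standing in the carriage's well nearer the thumb plate. Origin: centre of its underside, 47 mm above the bench. Must stay in its well.
- vial_far: The same, in the well farther from the thumb plate.
- key_box: White key box fixed to the bench, 120 x 130 x 40 mm (x, y, z), origin at the centre of its underside. Two white round keys on top in grey collars, a dark display on the +x half.
- start_key (a joint): Travel in m of the large key: 0 = up, 0.006 = fully down. Its spring needs 1.5 N to start and 5 N fully down; pressed means more than 0.004; it returns when let go.
- start_key_top (a point): Centre of the top of the large key (32 mm in diameter, on the box's +y side), 58 mm above the bench when up, 18 mm above the box. Press straight down.
- clear_key (a joint): Travel in m of the small key (0 to 0.006). To be left alone.
- clear_key_top (a point): Centre of the top of the small key (16 mm in diameter), 62 mm towards the box's -y side from the large key. Same height.
- spare_vial: Bystander: another amber vial, 24 mm in diameter, 45 mm high, standing on the bench beside the reader on its -y side. Origin: centre of its underside.
- beaker: Bystander: glass beaker, 68 mm in diameter, 85 mm high, beyond the reader's end wall. Origin: centre of its underside.
- jar: Bystander: white jar, 56 mm in diameter, 70 mm high, beyond the key box. Origin: centre of its underside.
- squat_jar: Bystander: amber jar with black cap, 52 mm in diameter, 60 mm high, between the reader and the key box, on the robot's side. Origin: centre of its underside.
- bottle: Bystander: clear bottle, 66 mm in diameter, 140 mm high, to the left. Origin: centre of its underside.
- spatula: Bystander: spatula, 180 mm long, lying to the right. Origin: underside near its middle.
Things that resemble listed ones, but are neither listed nor needed, are in the scene too. What is shaped like the reader but pink or purple is not meant. What is shaped like the key_box but green is not meant.

How it is judged:
By the outcome, as a careful person would: the job done as asked, in the order asked, and still so for the second after the job is handed in, with the robot touching nothing.
It also fails if it takes over 37 s, if anything falls off the work surface, if the arm or the gripper's body presses on something with over 40 N, if the wrist force passes 120 N, or if a joint passes its speed limit or range.

ROBOT

A 6-joint arm with a two-finger parallel gripper is mounted at the origin on the work surface. World frame = base frame: x ahead of the robot, y to its left, z up, the work surface at z = 0. Lengths are in m, angles in rad, forces in N, time in s.
With the tool pointing down it reaches from about 0.35 to 0.975 m from the base axis. Payload 4.9 kg.
Tool frame: the origin (TCP) lies on the centre line of the jaws, within the pads' length; the fingertips stand ctrl.tcp_to_tips ahead of it and the grasp point (between the pads) lies 3 mm ahead of it (ctrl.tcp_to_tips is the distance from the TCP to the fingertips, in m); z points along the fingers, y is the direction in which the jaws open and shut (so a half turn about z gives the same grasp; the last joint's range is limited). The gripper opens to 85 mm and grips with 20 to 120 N. Pads are 22 mm wide; open, the fingers measure 114 mm over their backs; the gripper's body (76 mm by 85 mm) begins 54 mm behind the grasp point. The pads swing forward as they close: fully open they stand 13 mm farther back than shut.
Start: joints at [-1.251, 0.053, 1.613, -0, 1.476, -0.119], TCP at [0.266, -0.566, 0.253] pointing down, gripper open.
Joint ranges: [-3.01, 3.01], [-1.01, 2.22], [0.06, 2.58], [-1.02, 4.17], [0.09, 2.62], [-3.14, 3.14]. Speed limits (rad/s): [2.57, 2.57, 3.14, 3.14, 3.14, 3.14].

INTERFACE

Orientations are given as a rotation vector (axis times angle).
In Python, from station import ctrl, vision gives the robot as it stands.
- The arm moves only by the tool jog_arm, never from a script. Its argument "deltas" is a list of rows, each a list of 7 numbers: the turn, a rotation vector about the tool's x, y, z in rad, then the shift along the tool's x, y, z in cm, then the opening, from 0 (shut) to 1 (fully open). A call has 1 to 12 rows; each row shifts and turns the commanded pose from where the row before left it, along the tool's axes as they then stand; what a row does not reach is not made up. A row lasts 1/12 s, in which the tool goes at most 41.7 mm and 7.16 degrees, less where a joint would pass 70% of its speed; a pose out of reach is approached as far as the arm can. A call with a gripper value outside its range is refused whole. The fingers move at their own pace and stop on an object; "grip_force" is the grip in N (left out, the last holds). Time passes only in rows, so rows that do not move let the fingers close. It gives the time, the measured TCP pose, the force and the opening at its end, in the units of the state.
- ctrl.get_obs(): the state, without advancing time (a new reading comes with each control period).
- vision.get_image(name): name is "scene" or "top" or "wrist"; returns (picture, depth): 480x640x3 uint8, red, green, blue; 480x640 float32, m along the optical axis (not along the pixel's ray), 0 where there is no reading.
- vision.calibration(name): a dict with "fx", "fy", "cx", "cy" (pixels), "rvec" (rotation vector, rad) and "tvec" (3), from world to camera coordinates, as OpenCV has them; the wrist camera has in their place "hand_eye" (4x4, takes a point from camera to tool coordinates, whose origin is the TCP and whose axes are the flange's). Camera axes: x right, y down, z forward; pixel columns grow to the right and rows downward; lengths in m; the calibration is good to about 2 mm. The wrist camera is an equidistant fisheye: a pixel r from the principal point sees the ray r / f radians off the axis. A picture is of the moment at which its call begins: read the wrist's pose just before it. calibration takes no time and is no camera call.
- ctrl.finish_job(): hands the job in, once; it reports no verdict.
The state is a dict: "t": time; "q": joint angles; "dq": joint speeds; "effort": joint torques, N m; "tool_pos": TCP position; "tool_rot": TCP orientation; "contact_force": force on the tool from outside, world axes, zero at the start; "wrist_torque": the same for the moment, N m; "opening": finger opening in m.
Only numpy, scipy, OpenCV 4.12 (cv2) and the standard library are available. Lean on these libraries where they do the work, as an engineer would, in place of code of your own. Each camera call takes 0.05 s, during which the arm holds its last target. There are 200 camera calls.

## Working session

There is one attempt and no reset: what is moved stays moved. The work goes in short steps, Python scripts to look and compute and a tool call to move; the robot and the scene stay as the last step left them, time stands still between calls to the robot, and variables do not carry over. Pictures are saved under pics/ and viewed, about 8 in all and at most 12, crops included, and the job is handed in when it is done.

Besides the shell and the picture viewer there is one more tool, called after "Call:" as a command line: name --pt "numbers of a row" for each row, then --argument value for the rest. jog_arm: Moves the arm, as the interface text tells. Its arguments: {"type":"object","properties":{"deltas":{"type":"array"},"grip_force":{"type":"number"}},"required":["deltas"]}

```bash
mkdir -p pics; ls; cat > h.py <<'E'
import numpy as np, cv2
from station import ctrl, vision
from scipy.spatial.transform import Rotation as R
def snap(n,f):
    im,d=vision.get_image(n); cv2.imwrite(f'pics/{f}.png',im[:,:,::-1]); np.savez(f'pics/{f}.npz',im=im,d=d); return im,d
def world(n,d):
    c=vision.calibration(n); v,u=np.mgrid[:480,:640]
    p=np.stack([(u-c['cx'])/c['fx']*d,(v-c['cy'])/c['fy']*d,d],-1)
    Rm=R.from_rotvec(np.ravel(c['rvec'])).as_matrix()
    return (p-np.ravel(c['tvec']))@Rm
E
python3 - <<'E'
from h import *
print(ctrl.get_obs(), ctrl.tcp_to_tips)
for n in('scene','top'):
    snap(n,n+'0'); print(vision.calibration(n))
E
```

```text
pics
{'t': 0.0, 'q': array([-1.25099388e+00,  5.33611621e-02,  1.61427852e+00, -1.72485647e-05,
        1.47603374e+00, -1.19002722e-01]), 'dq': array([-0.00069393, -0.00033723,  0.0005248 ,  0.00046934,  0.00129149,
       -0.00070054]), 'effort': array([ 7.92059072e-04, -3.93679941e+01, -3.70175457e+01, -2.35314377e-05,
        7.08013598e-03, -1.96632151e-06]), 'tool_pos': array([ 0.26534723, -0.56523457,  0.25206957]), 'tool_rot': array([-3.06426172e+00, -6.83309168e-01,  3.54204247e-04]), 'contact_force': array([-0.16453424, -0.06904678, -0.33983324]), 'wrist_torque': array([-0.00915997, -0.02347064,  0.00220736]), 'opening': 0.08537072569404636} 0.022
{'fx': 572.8611206750975, 'fy': 572.8611206750975, 'cx': 316.8430845672849, 'cy': 243.50305592083797, 'rvec': array([ 0.66910156,  2.46953808, -1.30505338]), 'tvec': array([ 0.41957416, -0.06683558,  1.64279474])}
{'fx': 493.5782600187932, 'fy': 493.5782600187932, 'cx': 323.05155926846356, 'cy': 226.53261365963303, 'rvec': array([ 2.18784588, -2.19481568,  0.04363395]), 'tvec': array([-0.00738742,  0.50267788,  1.47374726])}
```

View pics/top0.png

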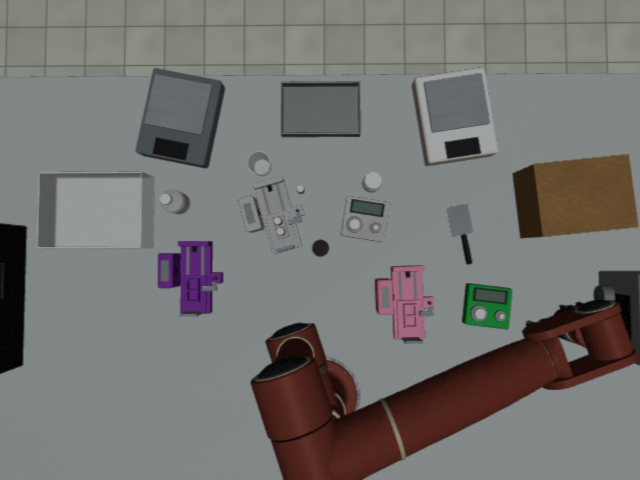

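View pics/scene0.png

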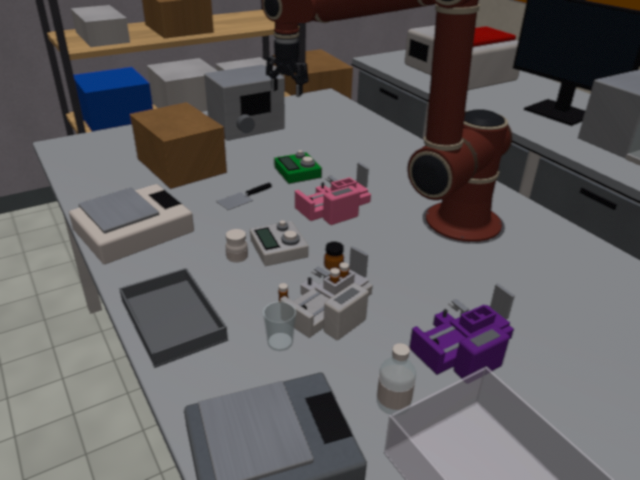

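The top view shows three readers: white at (275,215), purple at (195,278) and pink at (408,303). It also shows two key boxes, white at (366,218) and green at (488,306). The white ones fit the description. I'll confirm them in one enlarged crop and measure.

```bash
python3 - <<'E'
from h import *
z=np.load('pics/top0.npz'); im,d=z['im'],z['d']; W=world('top',d)
c=im[140:265,230:400]; cv2.imwrite('pics/crop.png',cv2.resize(c,None,fx=4.7,fy=4.7,interpolation=cv2.INTER_CUBIC)[:,:,::-1])
np.set_printoptions(precision=4,suppress=True)
for u,v in[(287,249),(293,252),(281,232),(278,220),(293,217),(355,224),(375,228),(366,208),(250,213)]: print(u,v,W[v,u])
# scene camera plane: thumb plate
s=np.load('pics/scene0.npz'); Ws=world('scene',s['d'])
for u,v in [(358,262),(352,252),(366,258),(361,270),(290,237),(283,225)]: print('s',u,v,Ws[v,u])
# box top and base masks by height
for lo,hi,n in((.036,.044,'boxtop'),):
    for cam,WW in(('top',W),('scene',Ws)):
        m=(WW[...,2]>lo)&(WW[...,2]<hi)&(WW[...,0]>.3)&(WW[...,0]<.7)&(abs(WW[...,1]+.12)<.11)
        q=WW[m][:,:2].astype(np.float32); print(n,cam,len(q),cv2.minAreaRect(q))
        # key tops
        m=(WW[...,2]>.052)&(WW[...,2]<.064)&(abs(WW[...,0]-.5)<.1)&(abs(WW[...,1]+.12)<.08)
        k,l,st,ce=cv2.connectedComponentsWithStats(m.astype(np.uint8))
        for i in range(1,k):
            if st[i,4]>8: print(' key',st[i],ce[i],WW[l==i].mean(0),cv2.minEnclosingCircle(WW[l==i][:,:2].astype(np.float32)))
for cam,WW in(('top',W),('scene',Ws)):
    m=(WW[...,2]>.097)&(WW[...,2]<.115)&(WW[...,0]>.3)&(WW[...,0]<.6)&(abs(WW[...,1]-.09)<.08)
    q=WW[m]; print('plate',cam,len(q),q.mean(0) if len(q) else 0, cv2.minAreaRect(q[:,:2].astype(np.float32)) if len(q)>3 else 0)
    m=(WW[...,2]>.08)&(WW[...,2]<.092)&(WW[...,0]>.4)&(WW[...,0]<.8)&(abs(WW[...,1]-.15)<.08)
    q=WW[m]; print('head',cam,len(q), cv2.minAreaRect(q[:,:2].astype(np.float32)) if len(q)>3 else 0)
E
```

```text
287 249 [0.435  0.0929 0.0931]
293 252 [0.4263 0.0824 0.0009]
281 232 [0.4836 0.1103 0.09  ]
278 220 [0.5182 0.1193 0.0864]
293 217 [0.5304 0.0802 0.0314]
355 224 [ 0.5074 -0.1026  0.059 ]
375 228 [ 0.4955 -0.1607  0.0595]
366 208 [ 0.5549 -0.1357  0.0498]
250 213 [0.5382 0.199  0.0914]
s 358 262 [0.4449 0.1083 0.0776]
s 352 252 [0.4465 0.0844 0.0918]
s 366 258 [0.4362 0.1259 0.0968]
s 361 270 [0.4422 0.1186 0.0601]
s 290 237 [ 0.519  -0.0845  0.0599]
s 283 225 [ 0.5037 -0.1505  0.0547]
boxtop top 1082 ((0.4723106622695923, -0.11227075010538101), (0.34923428297042847, 0.20613272488117218), 6.419399261474609)
 key [348 216  15  16 131] [354.916  223.9008] [ 0.5078 -0.1025  0.0577] ((0.5084345936775208, -0.10209010541439056), 0.02339593507349491)
 key [371 222  10  11  53] [375.5094 227.3396] [ 0.4976 -0.1625  0.0562] ((0.49877530336380005, -0.16289493441581726), 0.015619452111423016)
boxtop scene 1043 ((0.48118457198143005, -0.13670144975185394), (0.3640384376049042, 0.15781185030937195), 7.286527633666992)
 key [278 220   7   7  28] [281.4286 222.9286] [ 0.5051 -0.1566  0.0582] ((0.5058539509773254, -0.1561548113822937), 0.009697005152702332)
 key [284 231  14   9  88] [289.7386 234.8523] [ 0.514  -0.095   0.0589] ((0.5111425518989563, -0.09751883149147034), 0.017663517966866493)
plate top 55 [0.443 0.1   0.106] ((0.4757864475250244, 0.10054206848144531), (0.09135780483484268, 0.04805227741599083), 2.6910173892974854)
head top 631 ((0.5678707361221313, 0.17105981707572937), (0.29782894253730774, 0.11939766258001328), 15.289641380310059)
plate scene 92 [0.4426 0.1037 0.1031] ((0.4422800540924072, 0.10225547850131989), (0.01262331660836935, 0.052803877741098404), 9.045528411865234)
head scene 960 ((0.5730754137039185, 0.17473724484443665), (0.2984892725944519, 0.12142419815063477), 15.254066467285156)
```

View pics/crop.png

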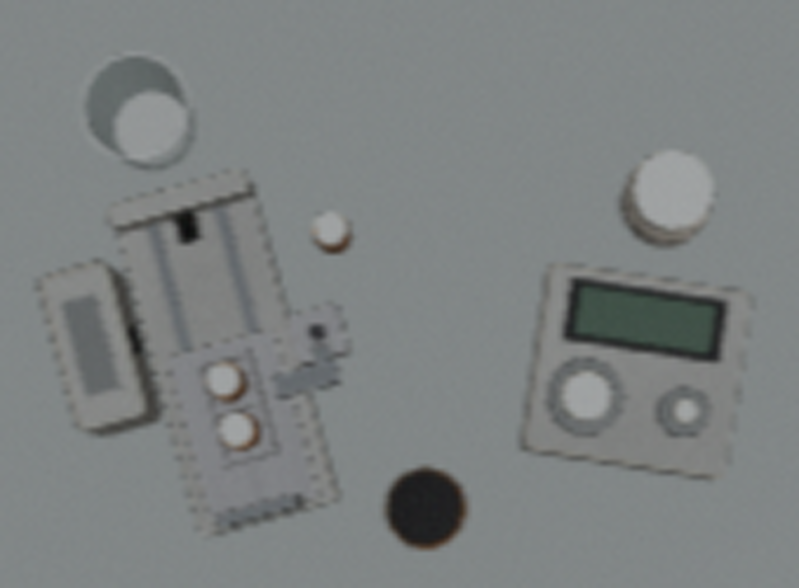

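The crop confirms the white reader: plate at crop (260,513), vials at (238,430) and (225,380), pin at (318,331). It also confirms the white key box, with the large key at (585,395) and the small one at (685,409). Next I'll refine the positions with known heights.

```bash
cat >> h.py <<'E'
def hit(n,u,v,z):
    c=vision.calibration(n); Rm=R.from_rotvec(np.ravel(c['rvec'])).as_matrix(); o=-Rm.T@np.ravel(c['tvec'])
    r=Rm.T@np.array([(u-c['cx'])/c['fx'],(v-c['cy'])/c['fy'],1]); return o+r*(z-o[2])/r[2]
def plan(xyz,yaw):
    s=ctrl.get_obs(); Rc=R.from_rotvec(s['tool_rot']).as_matrix()
    Rt=np.array([[np.cos(yaw),np.sin(yaw),0],[np.sin(yaw),-np.cos(yaw),0],[0,0,-1]])
    print('t',s['t'],'pos',s['tool_pos'],'turn',R.from_matrix(Rc.T@Rt).as_rotvec(),'then shift cm',Rt.T@(np.array(xyz)-s['tool_pos'])*100,'F',s['contact_force'])
E
python3 - <<'E'
from h import *
np.set_printoptions(precision=4,suppress=True)
P=lambda x,y,z:hit('top',230+(x+.5)/4.7-.5,140+(y+.5)/4.7-.5,z)
print('plate L,R',P(217,520,.107),P(304,503,.107))
print('plate scene top corners',hit('scene',351,248,.107),hit('scene',368,262,.107))
a,b=P(238,430,.092),P(225,380,.092);print('vials',a,b)
print('pin',P(318,331,.05)); print('keys',P(585,395,.058),P(685,409,.058))
for l in ([(210,533),(113,222)],[(340,500),(250,180)]):
    e=P(*l[1],.03)-P(*l[0],.03); print('yaw',np.degrees(np.arctan2(e[1],e[0])))
print('key scene',hit('scene',290,237,.058))
y=np.radians(15.5); plan([.40,.09,.25],y)
E
```

```text
plate L,R [0.4316 0.1234 0.107 ] [0.4416 0.0712 0.107 ]
plate scene top corners [0.4524 0.0875 0.107 ] [0.4501 0.1522 0.107 ]
vials [0.4861 0.1123 0.092 ] [0.5165 0.1203 0.092 ]
pin [0.5496 0.0663 0.05  ]
keys [ 0.5085 -0.1     0.058 ] [ 0.4996 -0.1619  0.058 ]
yaw 17.451702675923638
yaw 15.671230369842865
key scene [ 0.5176 -0.0871  0.058 ]
t 0.1 pos [ 0.2654 -0.5653  0.2522] turn [-0.0019 -0.0001  0.1683] then shift cm [ 30.4846 -59.5474   0.217 ] F [-0.4384  0.2973 -0.5161]
```

Call:
jog_arm --pt "0 0 0.086 0 0 0 0" --pt "0 0 0.086 0 0 0 0" --pt "0 0 0 1.27 -2.48 0 0" --pt "0 0 0 1.27 -2.48 0 0" --pt "0 0 0 1.27 -2.48 0 0" --pt "0 0 0 1.27 -2.48 0 0" --pt "0 0 0 1.27 -2.48 0 0" --pt "0 0 0 1.27 -2.48 0 0" --pt "0 0 0 1.27 -2.48 0 0" --pt "0 0 0 1.27 -2.48 0 0" --pt "0 0 0 1.27 -2.48 0 0" --pt "0 0 0 1.27 -2.48 0 0"

```text
t: 1.1
tool_pos: [0.3225, -0.2915, 0.2527]
tool_rot: [-3.113, -0.417, 0.0]
contact_force: [0.5, -0.1, 0.2]
opening: -0.0001
```

Call:
jog_arm --pt "0 0 0 1.27 -2.48 0 0" --pt "0 0 0 1.27 -2.48 0 0" --pt "0 0 0 1.27 -2.48 0 0" --pt "0 0 0 1.27 -2.48 0 0" --pt "0 0 0 1.27 -2.48 0 0" --pt "0 0 0 1.27 -2.48 0 0" --pt "0 0 0 1.27 -2.48 0 0" --pt "0 0 0 1.27 -2.48 0 0" --pt "0 0 0 1.27 -2.48 0 0" --pt "0 0 0 1.27 -2.48 0 0" --pt "0 0 0 1.27 -2.48 0 0" --pt "0 0 0 1.27 -2.48 0 0"

```text
t: 2.1
tool_pos: [0.391, 0.0356, 0.2529]
tool_rot: [-3.114, -0.418, 0.0]
contact_force: [0.7, -0.1, 0.5]
opening: -0.0002
```

```bash
python3 - <<'E'
from h import *
np.set_printoptions(precision=4,suppress=True)
y=np.radians(15.3); plan([.398,.088,.17],y)
s=ctrl.get_obs(); im,d=snap('wrist','w1'); c=vision.calibration('wrist'); print(c)
# wrist fisheye points -> world
v,u=np.mgrid[:480,:640]; dx,dy=u-c['cx'],v-c['cy']; r=np.hypot(dx,dy)+1e-9; f=c.get('fx'); th=np.minimum(r/f,1.4)
p=np.stack([np.tan(th)*dx/r*d,np.tan(th)*dy/r*d,d],-1); H=np.array(c['hand_eye'])
W=(p@H[:3,:3].T+H[:3,3])@R.from_rotvec(s['tool_rot']).as_matrix().T+s['tool_pos']
np.save('pics/w1W.npy',W)
m=(d>0)&(W[...,2]>.1)&(W[...,2]<.112)&(W[...,0]>.4)&(W[...,0]<.48)&(abs(W[...,1]-.1)<.05)
q=W[m]; print(len(q)); print(q.mean(0),cv2.minAreaRect(q[:,:2].astype(np.float32)))
E
```

```text
t 2.1 pos [0.391  0.0356 0.2529] turn [-0.      0.0001 -0.0002] then shift cm [ 2.0604 -4.8638  8.2942] F [ 0.6532 -0.1375  0.5413]
{'fx': 371.64829954431775, 'fy': 371.64829954431775, 'cx': 313.5504314841528, 'cy': 237.96369172948513, 'hand_eye': array([[ 0.0004, -0.9561, -0.2929,  0.074 ],
       [ 1.    ,  0.0008, -0.0012, -0.0009],
       [ 0.0014, -0.2929,  0.9561, -0.1195],
       [ 0.    ,  0.    ,  0.    ,  1.    ]])}
763
[0.4376 0.1014 0.1055] ((0.437378466129303, 0.10182581841945648), (0.008314145728945732, 0.04941919073462486), 15.197612762451172)
```

View pics/w1.png

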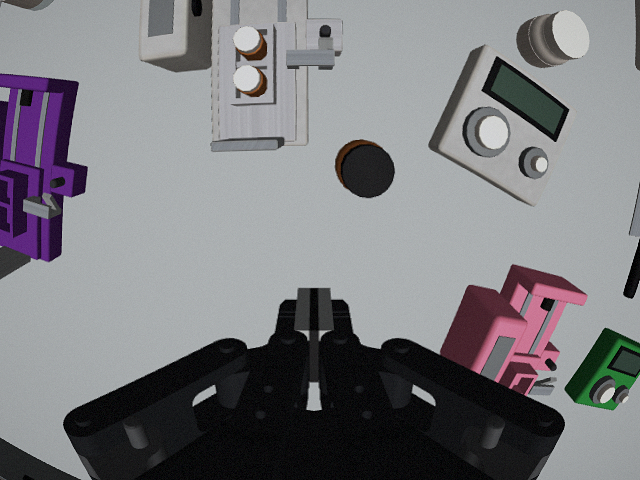

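The wrist view shows the white reader's plate at (245,145), the vials at (250,42) and (250,80), the pin at (325,32) and the large key at (491,132). The plate fits cleanly at yaw 15.2°. Now to staging.

```bash
python3 - <<'E'
from h import *
np.set_printoptions(precision=4,suppress=True)
W=np.load('pics/w1W.npy')
for u,v in((491,132),(536,162)):
    w=W[v-3:v+4,u-3:u+4].reshape(-1,3); print(np.median(w,0))
m=(W[...,2]>.051)&(W[...,2]<.066)&(abs(W[...,0]-.505)<.06)&(abs(W[...,1]+.13)<.07)
k,l,st,ce=cv2.connectedComponentsWithStats(m.astype(np.uint8))
for i in range(1,k):
    if st[i,4]>30: print(st[i],ce[i],cv2.minAreaRect(W[l==i][:,:2].astype(np.float32)),W[l==i].mean(0))
plan([.3997,.0916,.094],np.radians(15.2))
E
```

```text
[ 0.5069 -0.0951  0.0608]
[ 0.4984 -0.1529  0.0595]
[ 469  109   41   47 1057] [489.9972 131.7408] ((0.509107768535614, -0.09760875254869461), (0.042454902082681656, 0.0417354553937912), 35.62643051147461) [ 0.5074 -0.0955  0.0586]
[525 153  23  21 255] [538.098  163.3882] ((0.49866193532943726, -0.15871454775333405), (0.01940459944307804, 0.028208987787365913), 15.338187217712402) [ 0.4981 -0.157   0.0577]
t 2.15 pos [0.3913 0.0392 0.2529] turn [-0.0036 -0.0011  0.006 ] then shift cm [ 2.1805 -4.8375 15.8919] F [-0.9192  0.2125  0.4186]
```

Call:
jog_arm --pt "0 0 0 0.7 -1.6 0 0" --pt "0 0 0 0.7 -1.6 0 0" --pt "0 0 0 0.7 -1.6 0 0" --pt "0 0 0 0 0 0 0" --pt "0 0 0 0 0 3 0" --pt "0 0 0 0 0 3 0" --pt "0 0 0 0 0 3 0" --pt "0 0 0 0 0 3 0" --pt "0 0 0 0 0 0 0" --pt "0 0 0 0 0 0 0"

```text
t: 2.98
tool_pos: [0.3974, 0.0854, 0.1318]
tool_rot: [-3.114, -0.417, 0.007]
contact_force: [0.4, -1.4, 1.2]
opening: -0.0003
```

```bash
python3 - <<'E'
from h import *
np.set_printoptions(precision=4,suppress=True)
plan([.3997,.0916,.094],np.radians(15.2))
E
```

```text
t 2.9833 pos [0.3974 0.0854 0.1318] turn [-0.0008  0.0044  0.001 ] then shift cm [ 0.3884 -0.5337  3.7813] F [ 0.3625 -1.3547  1.1678]
```

Call:
jog_arm --pt "0 0 0 0 -0.5 1 0" --pt "0 0 0 0 0 1.5 0" --pt "0 0 0 0 0 1.3 0" --pt "0 0 0 0 0 0 0" --pt "0 0 0 0 0 0 0" --pt "0 0 0 0 0 0 0"

```text
t: 3.48
tool_pos: [0.3988, 0.091, 0.0971]
tool_rot: [3.113, 0.418, 0.005]
contact_force: [0.6, 0.4, 0.3]
opening: 0.0
```

```bash
python3 - <<'E'
from h import *
np.set_printoptions(precision=4,suppress=True)
plan([.4335,.1008,.094],np.radians(15.2))
E
```

```text
t 3.4833 pos [0.3988 0.091  0.0971] turn [ 0.0007 -0.003   0.0016] then shift cm [ 3.6103 -0.039   0.3147] F [0.5845 0.3905 0.301 ]
```

Call:
jog_arm --pt "0 0 0 0.8 0 0.1 0" --pt "0 0 0 0.7 0 0 0" --pt "0 0 0 0.4 0 0 0" --pt "0 0 0 0 0 0 0" --pt "0 0 0 0 0 0 0" --pt "0 0 0 0 0 0 0"

```text
t: 3.98
tool_pos: [0.4157, 0.0959, 0.0944]
tool_rot: [3.114, 0.418, -0.0]
contact_force: [0.3, -0.0, -0.4]
opening: 0.0002
```

Call:
jog_arm --pt "0 0 0 0.3 0 0 0" --pt "0 0 0 0.2 0 0 0" --pt "0 0 0 0 0 0 0" --pt "0 0 0 0 0 0 0" --pt "0 0 0 0 0 0 0"

```text
t: 4.4
tool_pos: [0.4206, 0.0972, 0.0942]
tool_rot: [-3.114, -0.418, 0.0]
contact_force: [-0.6, -0.7, 0.4]
opening: -0.0002
```

Call:
jog_arm --pt "0 0 0 0.2 0 0 0" --pt "0 0 0 0 0 0 0" --pt "0 0 0 0 0 0 0" --pt "0 0 0 0 0 0 0"

```text
t: 4.73
tool_pos: [0.4225, 0.0977, 0.0943]
tool_rot: [-3.114, -0.418, 0.0]
contact_force: [0.1, 0.1, -0.7]
opening: 0.0001
```

Call:
jog_arm --pt "0 0 0 0.2 0 0 0" --pt "0 0 0 0 0 0 0" --pt "0 0 0 0 0 0 0" --pt "0 0 0 0 0 0 0"

```text
t: 5.07
tool_pos: [0.424, 0.0982, 0.0942]
tool_rot: [3.114, 0.418, -0.002]
contact_force: [-4.3, -1.5, 2.4]
opening: -0.0
```

Call:
jog_arm --pt "0 0 0 0.2 0 0 0" --pt "0 0 0 0 0 0 0" --pt "0 0 0 0 0 0 0" --pt "0 0 0 0 0 0 0"

```text
t: 5.4
tool_pos: [0.4262, 0.0988, 0.0941]
tool_rot: [-3.114, -0.418, 0.001]
contact_force: [-3.8, -0.6, 2.1]
opening: -0.0
```

Call:
jog_arm --pt "0 0 0 0.2 0 0 0" --pt "0 0 0 0.4 0 0 0" --pt "0 0 0 0.5 0 0 0" --pt "0 0 0 0.5 0 0 0" --pt "0 0 0 0.5 0 0 0" --pt "0 0 0 0.5 0 0 0" --pt "0 0 0 0.5 0 0 0" --pt "0 0 0 0.5 0 0 0" --pt "0 0 0 0.5 0 0 0" --pt "0 0 0 0.4 0 0 0" --pt "0 0 0 0.3 0 0 0" --pt "0 0 0 0.2 0 0 0"

```text
t: 6.4
tool_pos: [0.4732, 0.112, 0.0934]
tool_rot: [-3.113, -0.418, 0.007]
contact_force: [-7.4, -0.6, 2.7]
opening: 0.0002
```

Call:
jog_arm --pt "0 0 0 0 0 0 0" --pt "0 0 0 0 0 0 0" --pt "0 0 0 0 0 0 0"

```text
t: 6.65
tool_pos: [0.4732, 0.1121, 0.0934]
tool_rot: [-3.113, -0.418, 0.006]
contact_force: [-7.6, -0.5, 1.8]
opening: -0.0002
```

Call:
jog_arm --pt "0 0 0 0.2 0 0 0" --pt "0 0 0 0 0 0 0" --pt "0 0 0 0 0 0 0" --pt "0 0 0 -0.2 0 0 0" --pt "0 0 0 -0.3 0 0 0" --pt "0 0 0 -0.3 0 0 0" --pt "0 0 0 -0.3 0 0 0" --pt "0 0 0 -0.3 0 0 0" --pt "0 0 0 -0.3 0 0 0" --pt "0 0 0 -0.4 0 0 0" --pt "0 0 0 -0.6 0 0 0" --pt "0 0 0 -0.6 0 0 0"

```text
t: 7.65
tool_pos: [0.4449, 0.1037, 0.0947]
tool_rot: [3.114, 0.418, 0.002]
contact_force: [-0.1, -0.3, -0.2]
opening: -0.0002
```

Call:
jog_arm --pt "0 0 0 -0.6 0 0 0" --pt "0 0 0 -0.4 0 0 0" --pt "0 0 0 0 0 0 0" --pt "0 0 0 0 0 -3 0" --pt "0 0 0 0 0 -3.5 0" --pt "0 0 0 0 0 -3.5 0" --pt "0 0 0 0 0 -2.5 0" --pt "0 0 0 -1 0 0 0" --pt "0 0 0 -1 0 0 0" --pt "0 0 0 0 0 0 0" --pt "0 0 0 0 0 0 0"

```text
t: 8.57
tool_pos: [0.4158, 0.0958, 0.2193]
tool_rot: [-3.114, -0.418, -0.001]
contact_force: [0.1, -0.8, 0.0]
opening: 0.0001
```

```bash
cat >> h.py <<'E'
def wristW(name):
    s=ctrl.get_obs(); im,d=snap('wrist',name); c=vision.calibration('wrist')
    v,u=np.mgrid[:480,:640]; dx,dy=u-c['cx'],v-c['cy']; r=np.hypot(dx,dy)+1e-9; th=np.minimum(r/c['fx'],1.4)
    p=np.stack([np.tan(th)*dx/r*d,np.tan(th)*dy/r*d,d],-1); H=np.array(c['hand_eye'])
    W=(p@H[:3,:3].T+H[:3,3])@R.from_rotvec(s['tool_rot']).as_matrix().T+s['tool_pos']; W[d==0]=np.nan
    return im,W
E
python3 - <<'E'
from h import *
np.set_printoptions(precision=4,suppress=True)
im,W=wristW('w2')
m=(W[...,2]>.1)&(W[...,2]<.112)&(W[...,0]>.42)&(W[...,0]<.53)&(abs(W[...,1]-.11)<.05)
q=W[m]; print(len(q),q.mean(0),cv2.minAreaRect(q[:,:2].astype(np.float32)))
plan([.509,-.098,.12],np.radians(15.2))
E
```

```text
944 [0.4757 0.1126 0.1055] ((0.475450724363327, 0.11272542178630829), (0.00765891931951046, 0.04972430318593979), 15.323846817016602)
t 8.6167 pos [0.4159 0.0959 0.2191] turn [-0.0001 -0.0002  0.0014] then shift cm [ 3.9005 21.1523  9.9065] F [ 0.2746 -1.1181 -0.5764]
```

View pics/w2.png

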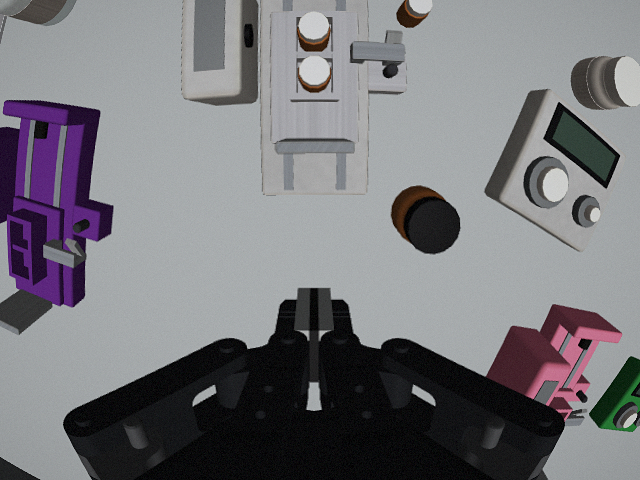

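The carriage is latched: the plate at (315,145) has moved 39.6 mm from rest, and both vials stand at (314,28) and (314,72). Next I'll go towards the large key at (550,183).

Call:
jog_arm --pt "0 0 0 -0.1 2 0 0" --pt "0 0 0 -0.1 2.3 0 0" --pt "0 0 0 -0.1 2.3 0 0" --pt "0 0 0 0 2.3 0 0" --pt "0 0 0 0 2.3 0 0" --pt "0 0 0 0 2.3 0 0" --pt "0 0 0 0 2.3 0 0" --pt "0 0 0 0 2.3 0 0" --pt "0 0 0 0 2 0 0" --pt "0 0 0 0 1.2 0 0" --pt "0 0 0 0 0 0 0" --pt "0 0 0 0 0 0 0"

```text
t: 9.62
tool_pos: [0.4691, -0.1104, 0.2187]
tool_rot: [-3.113, -0.416, 0.002]
contact_force: [1.0, -0.4, -0.4]
opening: -0.0002
```

```bash
python3 - <<'E'
from h import *
np.set_printoptions(precision=4,suppress=True)
im,W=wristW('w3')
g=im.min(-1)
m=(W[...,2]>.051)&(W[...,2]<.066)&(abs(W[...,0]-.505)<.06)&(abs(W[...,1]+.13)<.07)
k,l,st,ce=cv2.connectedComponentsWithStats(m.astype(np.uint8))
for i in range(1,k):
    if st[i,4]>30: print(st[i],ce[i],cv2.minEnclosingCircle(W[l==i][:,:2].astype(np.float32)),np.median(W[l==i],0))
plan([.509,-.098,.12],np.radians(15.2))
E
```

```text
[ 284  142   59   57 1783] [313.0909 170.6859] ((0.5076257586479187, -0.0983404815196991), 0.023400669917464256) [ 0.5085 -0.0978  0.0604]
[373 184  27  35 439] [385.2437 203.3189] ((0.49927183985710144, -0.15760022401809692), 0.014383766800165176) [ 0.4993 -0.1581  0.0598]
t 9.6667 pos [ 0.469  -0.1098  0.2188] turn [-0.0012  0.0007  0.0016] then shift cm [ 4.1732 -0.0935  9.8812] F [ 0.6867 -0.4254 -0.5999]
```

View pics/w3.png

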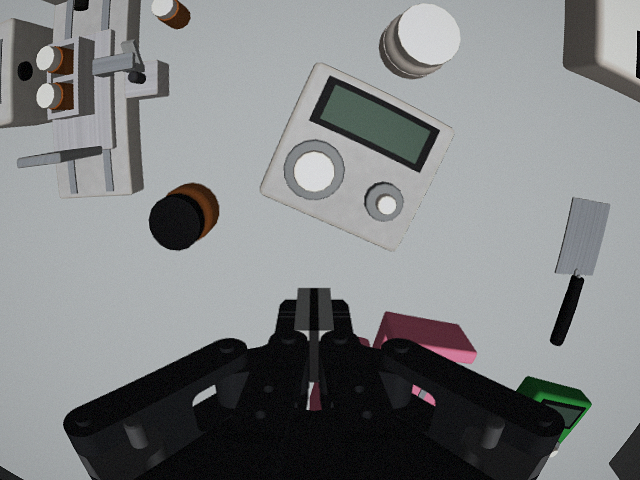

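The wrist view shows the large key at (314,171) and the small one at (386,204). The target is (0.5085, -0.098).

Call:
jog_arm --pt "0 0 0 1.5 0 0 0" --pt "0 0 0 1.6 0 0 0" --pt "0 0 0 1.0 0 0 0" --pt "0 0 0 0 0 2.5 0" --pt "0 0 0 0 0 3 0" --pt "0 0 0 0 0 3 0" --pt "0 0 0 0 0 2.5 0" --pt "0 0 0 0 0 0 0" --pt "0 0 0 0 0 0 0" --pt "0 0 0 0 0 0 0"

```text
t: 10.5
tool_pos: [0.5096, -0.0995, 0.111]
tool_rot: [3.113, 0.419, 0.003]
contact_force: [-0.6, 0.1, -0.5]
opening: 0.0
```

```bash
python3 - <<'E'
from h import *
np.set_printoptions(precision=4,suppress=True)
plan([.5085,-.098,.08],np.radians(15.2))
E
```

```text
t 10.5 pos [ 0.5096 -0.0995  0.111 ] turn [ 0.0013 -0.0019  0.0022] then shift cm [-0.0678 -0.1697  3.1025] F [-0.5858  0.1076 -0.4612]
```

Call:
jog_arm --pt "0 0 0 0 -0.15 1 0" --pt "0 0 0 0 0 1 0" --pt "0 0 0 0 0 0.5 0" --pt "0 0 0 0 0 0 0" --pt "0 0 0 0 0 0 0"

```text
t: 10.92
tool_pos: [0.5079, -0.098, 0.0841]
tool_rot: [-3.113, -0.418, 0.002]
contact_force: [-0.6, 0.3, -0.7]
opening: 0.0
```

Call:
jog_arm --pt "0 0 0 0 0 0.3 0" --pt "0 0 0 0 0 0 0" --pt "0 0 0 0 0 0 0" --pt "0 0 0 0 0 0 0"

```text
t: 11.25
tool_pos: [0.5086, -0.0983, 0.0818]
tool_rot: [3.113, 0.418, 0.001]
contact_force: [0.3, -0.9, 2.6]
opening: 0.0002
```

Call:
jog_arm --pt "0 0 0 0 0 0.2 0" --pt "0 0 0 0 0 0 0" --pt "0 0 0 0 0 0 0" --pt "0 0 0 0 0 0 0"

```text
t: 11.58
tool_pos: [0.5086, -0.0983, 0.0797]
tool_rot: [3.113, 0.418, 0.001]
contact_force: [1.0, 0.2, 4.4]
opening: -0.0
```

Call:
jog_arm --pt "0 0 0 0 0 0.2 0" --pt "0 0 0 0 0 0 0" --pt "0 0 0 0 0 0 0" --pt "0 0 0 0 0 0 0"

```text
t: 11.92
tool_pos: [0.5086, -0.0983, 0.078]
tool_rot: [3.113, 0.418, 0.001]
contact_force: [-0.8, 0.8, 7.1]
opening: 0.0002
```

Call:
jog_arm --pt "0 0 0 0 0 0.1 0" --pt "0 0 0 0 0 0 0" --pt "0 0 0 0 0 0 0" --pt "0 0 0 0 0 0 0"

```text
t: 12.25
tool_pos: [0.5087, -0.0983, 0.0779]
tool_rot: [3.113, 0.418, 0.0]
contact_force: [-3.5, 0.7, 12.0]
opening: 0.0
```

The force rose to 12 N with no further travel, so the key is fully down. Now I'll release it and check.

Call:
jog_arm --pt "0 0 0 0 0 -0.5 0" --pt "0 0 0 0 0 -1 0" --pt "0 0 0 0 0 -3 0" --pt "0 0 0 0 0 -3 0" --pt "0 0 0 0 0 -3 0" --pt "0 0 0 0 0 -3.5 0" --pt "0 0 0 -2 0 0 0" --pt "0 0 0 -2 0 0 0" --pt "0 0 0 0 0 0 0" --pt "0 0 0 0 0 0 0" --pt "0 0 0 0 0 0 0"

```text
t: 13.17
tool_pos: [0.4695, -0.1085, 0.2157]
tool_rot: [-3.113, -0.417, 0.001]
contact_force: [-0.8, -0.1, 0.1]
opening: 0.0
```

```bash
python3 - <<'E'
from h import *
np.set_printoptions(precision=4,suppress=True)
im,W=wristW('w4')
m=(W[...,2]>.051)&(W[...,2]<.066)&(abs(W[...,0]-.505)<.06)&(abs(W[...,1]+.13)<.07)
k,l,st,ce=cv2.connectedComponentsWithStats(m.astype(np.uint8))
for i in range(1,k):
    if st[i,4]>30: print(st[i],ce[i],np.median(W[l==i],0))
t,d=snap('top','top1'); Wt=world('top',d)
m=(Wt[...,2]>.097)&(Wt[...,2]<.115)&(Wt[...,0]>.4)&(Wt[...,0]<.52)&(abs(Wt[...,1]-.11)<.05)
print('plate top cam',Wt[m].mean(0))
cv2.imwrite('pics/top1c.png',cv2.resize(t[130:275,140:500],None,fx=2.2,fy=2.2,interpolation=cv2.INTER_CUBIC)[:,:,::-1])
cv2.imwrite('pics/fin.png',np.vstack([cv2.imread('pics/top1c.png'),cv2.resize(cv2.imread('pics/w4.png')[:210],(792,260))]))
print(ctrl.get_obs()['t'],ctrl.get_obs()['tool_pos'],ctrl.get_obs()['contact_force'])
E
```

```text
[ 286  142   60   59 1875] [314.9088 171.6299] [ 0.5091 -0.0975  0.0603]
[370 187  35  37 575] [387.0991 204.3774] [ 0.4995 -0.158   0.0579]
plate top cam [0.4753 0.1092 0.1069]
13.2667 [ 0.4698 -0.1084  0.2157] [ 0.536  -0.7254  0.7447]
```

View pics/fin.png

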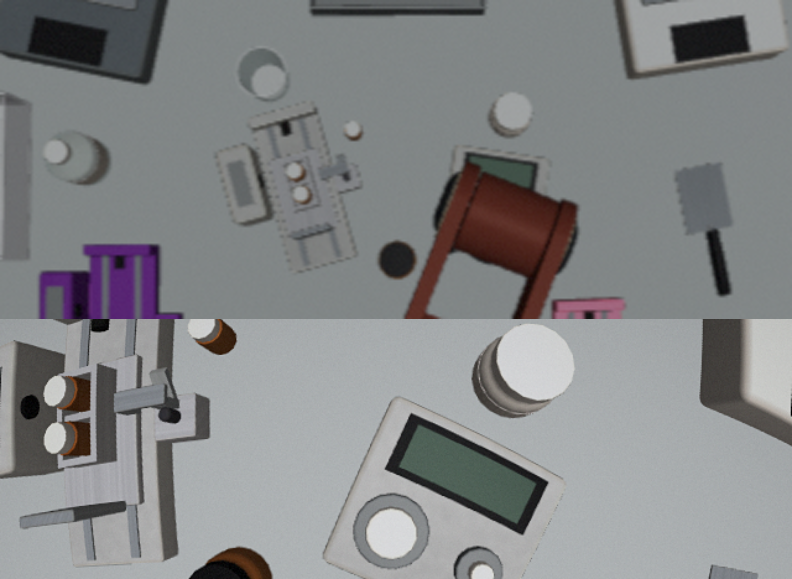

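The final view shows the carriage still latched, with the plate at (315,232) in the top half. Both vials stand at (296,170) and (302,194), the key is back up, and the bystanders haven't moved.

```bash
python3 -c "
from station import ctrl
print(ctrl.finish_job())"
```

```text
the job is handed in; nothing more can be done
None
```

The carriage is latched at its reading position and the large key was pressed and released after that. I handed the job in at about 13.3 s with the arm clear of everything.

- **Carriage:** I pushed the white reader's thumb plate about 53 mm with shut fingertips and backed off. The wrist camera then put the plate 39.6 mm from rest. A final look with the top camera showed it in the same place.
- **Key:** I pressed the large key until it stopped moving, at 12 N on the wrist, then let go. Its top measured 60 mm above the bench both before and after.
- **Surroundings:** Both vials stood in their wells. The small key measured 60 mm before and 58 mm after, within the depth noise, and I saw no shift in the other bench items.

No check failed. The two fixed cameras differed by up to about 1 cm in the first position estimates, so I used the closer wrist-camera measurements.

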